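# Reacher under the jar rack

## Robot

A 6-joint arm with a two-finger parallel gripper is mounted at the origin on the work surface. World frame = base frame: x ahead of the robot, y to its left, z up, the work surface at z = 0. Lengths are in m, angles in rad, forces in N, time in s.
With the tool pointing down it reaches from about 0.3 to 0.75 m from the base axis. Payload 8.5 kg.
Tool frame: the origin (TCP) lies midway between the tips of the shut fingers; the grasp point (between the pads) lies 19 mm behind it; z points along the fingers, y is the line along which they close (so a half turn about z gives the same grasp; the last joint's range is limited). The gripper opens to 85 mm and grips with 20 to 120 N. Pads are 22 mm wide; open, the fingers measure 114 mm over their backs; the gripper's body (76 mm by 85 mm) begins 54 mm behind the grasp point. The pads swing forward as they close: fully open they stand 13 mm farther back than shut.
Start: joints at [-1.438, 0.381, 1.297, -0, 1.464, -0.215], TCP at [0.187, -0.517, 0.231] pointing down, gripper open.
Joint ranges: [-3.11, 3.11], [-0.89, 2.33], [0.22, 2.48], [-1.42, 4.56], [0.17, 2.85], [-2.88, 2.88]. Speed limits (rad/s): [2.39, 2.39, 3.14, 3.14, 3.14, 3.14].

## Interface

Orientations are given as a rotation vector (axis times angle).
In Python, from station import r, get_image, get_calibration gives the robot as it stands.
- The arm moves only by the tool send_rows, never from a script. Its argument "moves" is a list of rows, each an object with "gripper": the opening, from 0 (shut) to 1 (fully open); "xyz": the shift along the tool's x, y, z each as a share of 0.4 m, from -1 to 1, a list of three; "yaw": the turn about the tool's z as a share of 30 degrees, from -1 to 1. A call has 1 to 10 rows; each row is the pose to reach, as a shift and turn from the pose commanded when the call began, along the tool's axes at that moment; what a row does not reach only later rows make up. A row lasts 1/8 s, in which the tool goes at most 62.5 mm and 10.7 degrees, less where a joint would pass 70% of its speed; a pose out of reach is approached as far as the arm can. A call with a number of a shift or a turn outside -1 to 1 is refused whole. A call with a gripper value outside its range is refused whole. The fingers move at their own pace and stop on an object; "force" is the grip in N (left out, the last holds). Time passes only in rows, so rows that repeat a pose let the fingers close. It gives the time, the measured TCP pose, the force, the opening and the grip force at its end, in the units of the state.
- r.read_state(): the state, without advancing time (a new reading comes with each control period).
- get_image(name): name is "scene" or "top" or "wrist"; returns the picture (480x640x3 uint8, red, green, blue); there is no depth.
- get_calibration(name): a dict with "camera_matrix" (3x3 intrinsics, pixels), "dist_coeffs" ([k1, k2, p1, p2, k3] as OpenCV has them; the pictures are not rectified), "extrinsics" (4x4, takes a point from camera to world coordinates); the wrist camera has in their place "hand_eye" (4x4, takes a point from camera to tool coordinates, whose origin is the TCP and whose axes are the flange's). Camera axes: x right, y down, z forward; pixel columns grow to the right and rows downward; lengths in m; the calibration is good to about 2 mm. A picture is of the moment at which its call begins: read the wrist's pose just before it. get_calibration takes no time and is no camera call.
- r.hand_in(): hands the job in; it is judged then, once.
The state is a dict: "time": time; "qpos": joint angles; "qvel": joint speeds; "tau": joint torques, N m; "ee_pos": TCP position; "orientation": TCP orientation; "wrist_force": force on the tool from outside, world axes, zero at the start; "wrist_torque": the same for the moment, N m; "opening": finger opening in m; "gripper_force": force on a finger pad.
Only numpy, scipy, OpenCV 4.12 (cv2) and the standard library are available. Lean on these libraries where they do the work, as an engineer would, in place of code of your own. Each camera call takes 0.05 s, during which the arm holds its last target. There are 200 camera calls.

## Task

A small amber preserve jar with a red lid has been pushed well into the low gap under the steel jar rack. Take the trigger-handled reacher by its two grip plates, slide its open jaws around the jar, squeeze the trigger just until the jaws hold the jar gently (it is thin glass: a hard or full squeeze cracks it), and draw it out, still held, until it stands a good hand's width (at least 80 mm) clear of the rack's front. Then let the trigger go, back the jaws off the jar and leave the jar upright and the reacher flat on the table; do not touch the jar with the gripper, bang the rack, or disturb the other things.

Things in the scene. Friction and masses are not known exactly. Their poses are not given: they have to be found in the camera images.
- reacher: hand reacher lying flat on the table, about 310 g in all, to be slid on its flat 110 x 60 mm green sole (12 mm thick) on slippery glides. Origin: centre of the sole's underside, below the handle; x along the shaft to the jaws, y across, z up. The jaws stand open at rest and hold only by squeezing
- reacher_grip (a point): middle of the reacher's handle, 55 mm up: where to take it. Two upright plates, 64 mm long (along x), tops 87 mm up, pinched across y from above: fixed green plate, outer face y = +30 mm, and red trigger plate, outer face y = -30 mm; so 60 mm wide at rest. Plates slide on the pads if these move up or down
- trigger: red trigger plate with push rod and moving jaw (1 mm per mm). Origin and axes as the reacher's at rest; slides 40 mm along +y. Return spring 5 N at rest, 7 N fully in. The linkage's set differs each time by up to 16 mm: the jaws meet the jar with the handle somewhere between 46 and 30 mm wide, to be felt; then the plates' force and the squeeze rise steeply, about 1.5 to 4 N per mm
- reacher_jaws (a point): point 228 mm ahead of the reacher's origin, 4 mm to +y, 22 mm up: the jar's centre goes here, 28 mm ahead of the black cross bar (throat) at 200 mm. Straight black rubber jaws, x 192 to 252 mm, z 8 to 36 mm, 7 mm thick; inner faces: fixed y = +32 mm, moving y = -40 mm or up to 16 mm nearer the middle
- jar: jar to fetch: closed amber glass jar with red lid, 42 mm diameter, 55 mm tall, 100-170 g, under the rack in any of three places. Origin: centre of its underside, z up. 3 to 6 N of squeeze (the jaws' force, so the rise felt at the plates on meeting it) holds it; above 7 N it cracks, which a full squeeze, or a gripper shut with 20 N, exceeds
- rack: low dark steel jar rack, fixed. Origin: on the table under its centre; x into its depth, y along its width. Front edge x = -100 mm, back +100 mm, 360 mm wide, 12 mm legs at x +-94, y +-174 mm. Five bars along its width, undersides 78 mm up, leave the gap, open on all sides. Larger jars on its back row reach 185 mm up
- jar_green: bystander under the rack: jar of the same size, green glass, steel lid; origin at centre of its underside. The three jars stand about 75 to 110 mm apart along the rack's width
- jar_white: bystander under the rack: jar of the same size, white, blue lid; origin at centre of its underside
- bottle: bystander: green bottle, 72 mm diameter, 260 mm tall, on the robot's left; origin at centre of its underside
- bung: bystander: cork bung, 52 mm diameter, 40 mm tall; origin at centre of its underside
- mug: bystander: blue mug, 80 mm diameter, 85 mm tall; origin at centre of its underside
- mallet: bystander: hammer lying on the table on the robot's left
Things that resemble listed ones, but are neither listed nor needed, are in the scene too. There is more than one size of the jar; the one meant has the size given above.

How it is judged:
On the way, in this order (a step that is already met when the one before it is completed fails the run):
1. the jar is held between the reacher's jaws (squeezed with more than 2.5 N) while still under the rack (contact force between trigger and jar above 2.5 N and x of jar in the frame of rack above -0.1 m), for 0.3 s.
2. the jar is drawn clear of the rack while still squeezed in the jaws (more than 0.8 N) (contact force between trigger and jar above 0.8 N and x of jar in the frame of rack below -0.193 m), for 0.1 s.
At the end, for the whole second after the job is handed in: The red-lidded jar stands upright (within 0.1 rad), at rest on the table, its centre more than 193 mm in front of the rack's centre (72 mm clear of its front edge), untouched by the reacher, whose jaws are backed off it by over 30 mm; the reacher lies flat on the table, at rest, let go (x of jar in the frame of rack below -0.193 m and height (world z) of jar below 0.006 m and angle between each of jar, reacher's own z axis and vertical below 0.1 rad and linear speed of each of jar, reacher below 0.02 m/s and contact force between reacher and jar below 0.1 N and height (world z) of reacher below 0.008 m and horizontal distance between reacher_jaws and jar above 0.03 m).
It fails at once if the jar is squeezed by the moving jaw with more than 7 N (contact force between trigger and jar above 7 N).
It fails at once if the robot itself touches the jar (contact force between any of the fingers, the arm and jar above 0.3 N).
It fails at once if the jar is tipped by more than 0.35 rad (angle between jar's own z axis and vertical above 0.35 rad).
It fails at once if the reacher or the robot bangs the rack with more than 15 N (contact force between any of reacher, the arm and rack above 15 N).
It fails at once if another thing is moved by more than 20 mm (distance of any of jar_green, jar_white, bottle, bung, mug, mallet from where it was at the start of the episode above 0.02 m).
It also fails if it takes over 70 s, if anything falls off the work surface, if the arm or the gripper's body presses on something with over 40 N, if the wrist force passes 120 N, or if a joint passes its speed limit or range.

## Working session

There is one attempt and no reset: what is moved stays moved. The work goes in short steps, Python scripts to look and compute and a tool call to move; the robot and the scene stay as the last step left them, time stands still between calls to the robot, and variables do not carry over. Pictures are saved under pics/ and viewed, at most 11 in all, crops included, and the job is handed in when it is done.

Besides the shell and the picture viewer there is one more tool, called after "Request:" as name([rows], argument=value, ...), one row to a line, values as JSON. send_rows: Moves the arm, as the interface text tells. Its arguments: {"type":"object","properties":{"moves":{"type":"array"},"force":{"type":"number"}},"required":["moves"]}

```bash
ls; mkdir -p pics; python3 - <<'E'
from station import r,get_image,get_calibration
import cv2
for n in("scene","top"):
    cv2.imwrite(f"pics/{n}1.png",get_image(n)[:,:,::-1])
    c=get_calibration(n);print(n,c["camera_matrix"],c["dist_coeffs"],c["extrinsics"])
print(get_calibration("wrist")["hand_eye"])
s=r.read_state();print(s)
E
```

```text
pics
scene [[528.57473808   0.         312.84159946]
 [  0.         528.57473808 229.84739033]
 [  0.           0.           1.        ]] [-0.0653077  0.         0.         0.         0.       ] [[-0.53230034  0.64671997 -0.54626882  1.20570495]
 [ 0.84643628  0.41742255 -0.33061162  0.41297461]
 [ 0.01421179 -0.63836642 -0.76960141  1.06723108]
 [ 0.          0.          0.          1.        ]]
top [[565.72863581   0.         321.00163705]
 [  0.         565.72863581 236.86710625]
 [  0.           0.           1.        ]] [0.05451151 0.         0.         0.         0.        ] [[-0.01670801 -0.99081157  0.13421357  0.29647027]
 [-0.99966804  0.01918664  0.01719564 -0.0209913 ]
 [-0.01961275 -0.13388172 -0.99080322  1.59774849]
 [ 0.          0.          0.          1.        ]]
[[-1.01305822e-03 -9.47180618e-01 -3.20699005e-01  8.38360708e-02]
 [ 9.99999460e-01 -8.84699087e-04 -5.45956939e-04 -5.89692621e-04]
 [ 2.33397714e-04 -3.20699384e-01  9.47181002e-01 -1.42205594e-01]
 [ 0.00000000e+00  0.00000000e+00  0.00000000e+00  1.00000000e+00]]
{'time': 0.1, 'qpos': array([-1.43833220e+00,  3.81166020e-01,  1.29817096e+00, -3.66474800e-05,
        1.46357570e+00, -2.15307186e-01]), 'qvel': array([ 1.72320177e-03, -2.92747873e-03, -9.48156991e-04,  1.20075447e-03,
       -2.24839044e-03, -5.17737987e-05]), 'tau': array([ 4.56465656e-03, -4.49218833e+01, -2.31656384e+01, -1.25282058e-04,
        3.64911590e-03,  2.67306518e-06]), 'ee_pos': array([ 0.18739212, -0.51681822,  0.23075815]), 'orientation': array([-3.09291569e+00, -5.43306817e-01, -2.86690202e-05]), 'wrist_force': array([-0.1440716 , -1.00657872, -0.09983593]), 'wrist_torque': array([-0.02824938, -0.02516111, -0.02859189]), 'gripper_force': 0.0, 'opening': 0.08593706906296512}
```

View pics/scene1.png

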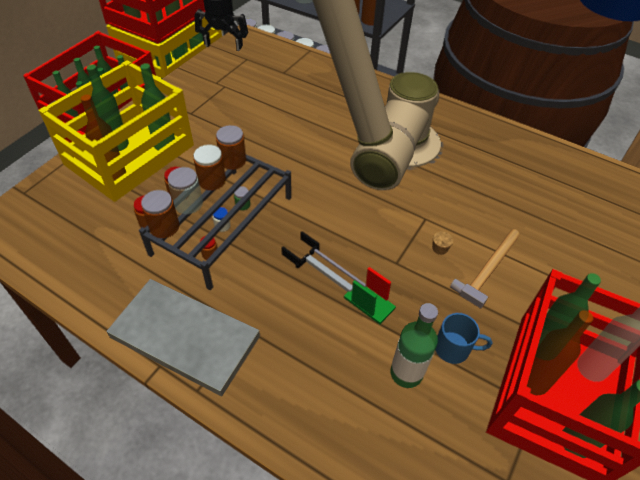

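View pics/top1.png

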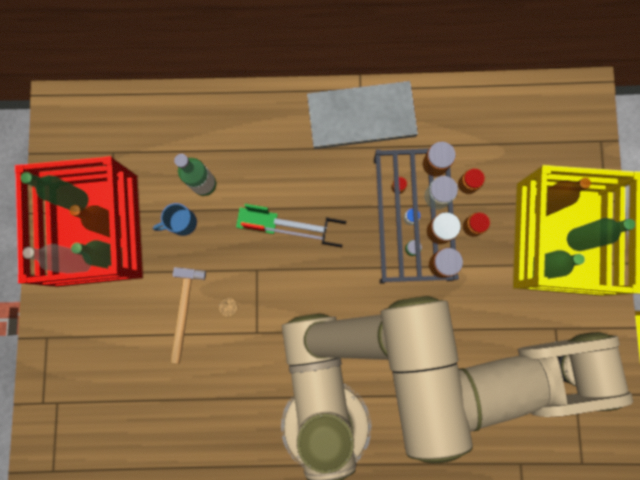

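The scene view shows the reacher at about (345,280), with its jaws towards the rack, and a red lid under the rack's front bars at (208,247). In the top view the reacher runs from (240,215) to (345,235). The red lid is at (399,185), with blue at (411,215) and the steel lid at (413,248). I'll enlarge these areas.

```bash
python3 - <<'E'
import cv2,numpy as np
t=cv2.imread("pics/top1.png");
a=cv2.resize(t[190:260,225:355],None,fx=6,fy=6,interpolation=cv2.INTER_CUBIC)
cv2.imwrite("pics/c1.png",a)
b=cv2.resize(t[140:290,365:495],None,fx=4,fy=4,interpolation=cv2.INTER_CUBIC)
s=cv2.imread("pics/scene1.png")
c=cv2.resize(s[180:295,135:215],None,fx=4,fy=4,interpolation=cv2.INTER_CUBIC)
o=np.zeros((600,800,3),np.uint8);o[:600,:520]=b;o[:460,520:800]=c[:, 40:320]
cv2.imwrite("pics/c2.png",o)
E
```

```text
(no output)
```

View pics/c1.png

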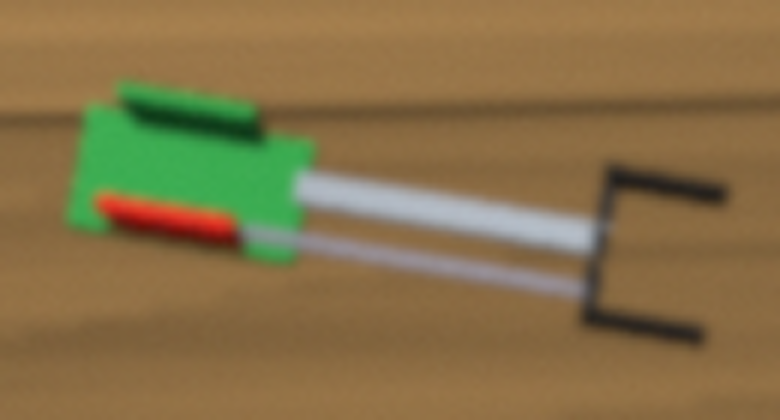

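View pics/c2.png

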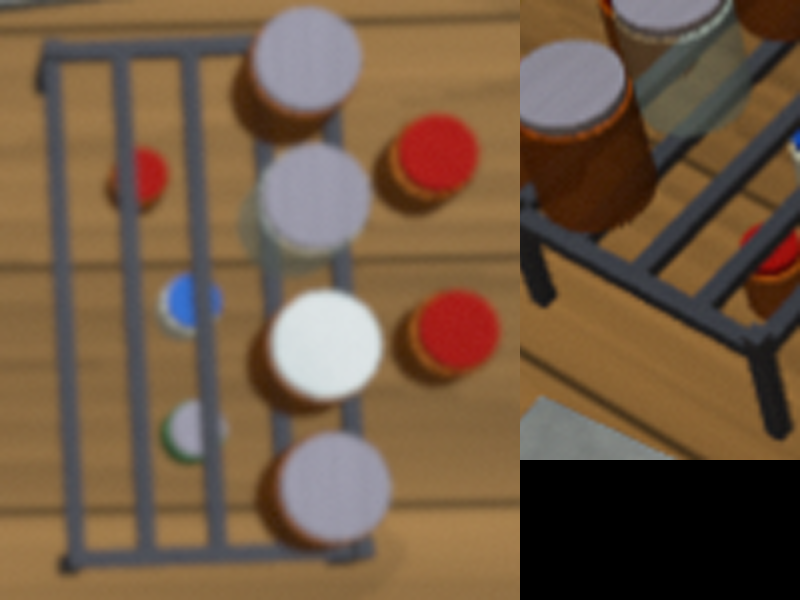

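In the first crop, the sole's top corners are at crop pixels (88,105), (316,142), (297,264) and (68,226). The jaws are level with the shaft's right end. In the second crop, the red lid's centre is at about (139,177), blue at (191,303), steel at (195,430), and the rack's front outer corners are at (44,42) and (64,570).

```bash
cat > h.py <<'E'
import numpy as np,cv2
from station import r,get_image,get_calibration
def ray(n,uv,z,T=None):
    c=get_calibration(n);E=c["extrinsics"] if T is None else T
    u=cv2.undistortPoints(np.array(uv,float).reshape(-1,1,2),np.array(c["camera_matrix"]),np.array(c["dist_coeffs"]))[:,0]
    E=np.array(E);d=np.c_[u,np.ones(len(u))]@E[:3,:3].T;o=E[:3,3]
    return o+d*((z-o[2])/d[:,2])[:,None]
def wristT():
    s=r.read_state();W=np.eye(4);W[:3,:3]=cv2.Rodrigues(np.array(s["orientation"]))[0];W[:3,3]=s["ee_pos"]
    return W@np.array(get_calibration("wrist")["hand_eye"])
E
python3 - <<'E'
from h import *
np.set_printoptions(precision=4,suppress=True)
c1=lambda p:(np.array(p)+.5)/6-.5+[225,190]
c2=lambda p:(np.array(p)+.5)/4-.5+[365,140]
S=ray("top",c1([(88,105),(316,142),(297,264),(68,226)]),.012);print("sole",S)
print([np.linalg.norm(S[i]-S[(i+1)%4]) for i in range(4)])
c=S.mean(0);a=(S[1]+S[2]-S[0]-S[3]);print("centre",c,"yaw",np.arctan2(a[1],a[0]))
J=ray("top",c1([(608,168),(727,194),(705,335),(585,318)]),.036);print("jaws",J)
print("plates",ray("top",c1([(120,84),(255,107),(100,195),(237,222)]),.087))
R=ray("top",c2([(44,42),(64,570)]),.088);print("rackfront",R,np.linalg.norm(R[1]-R[0]))
d=R[1]-R[0];print("along",np.arctan2(d[1],d[0]))
print("jars",ray("top",c2([(139,177),(191,303),(195,430)]),.055))
print("red lid top/bot",ray("top",c2([(139,147),(139,208),(168,177)]),.055))
print("scene chk lid",ray("scene",[(135+10+250/4,180+248/4)],.055))
E
```

```text
sole [[0.6016 0.2384 0.012 ]
 [0.5816 0.13   0.012 ]
 [0.5232 0.1394 0.012 ]
 [0.5435 0.2478 0.012 ]]
[np.float64(0.11021961469357755), np.float64(0.05906248175849771), np.float64(0.110253236844537), np.float64(0.058782841222966724)]
centre [0.5625 0.1889 0.012 ] yaw -1.7544678744410427
jaws [[ 0.5622 -0.0086  0.036 ]
 [ 0.5488 -0.0637  0.036 ]
 [ 0.4829 -0.0521  0.036 ]
 [ 0.4919  0.0034  0.036 ]]
plates [[0.5965 0.2116 0.087 ]
 [0.5847 0.1504 0.087 ]
 [0.5457 0.2206 0.087 ]
 [0.5322 0.1588 0.087 ]]
rackfront [[ 0.7379 -0.1485  0.088 ]
 [ 0.3766 -0.1512  0.088 ]] 0.3612979407096911
along -3.134146821756753
jars [[ 0.6496 -0.2142  0.055 ]
 [ 0.5603 -0.2468  0.055 ]
 [ 0.4723 -0.2462  0.055 ]]
red lid top/bot [[ 0.6709 -0.215   0.055 ]
 [ 0.6277 -0.2135  0.055 ]
 [ 0.6492 -0.2342  0.055 ]]
scene chk lid [[ 0.6592 -0.2173  0.055 ]]
```

```bash
cat >> h.py <<'E'
def plan(xyz,yawY=None):
    """tool shift shares & yaw share to TCP target; yawY = desired world angle of tool y (mod pi)"""
    s=r.read_state();R=cv2.Rodrigues(np.array(s["orientation"]))[0];p=np.array(s["ee_pos"])
    d=R.T@(np.array(xyz)-p)/.4
    cur=np.arctan2(R[1,1],R[0,1]);y=0
    if yawY is not None:
        w=(yawY-cur+np.pi/2)%np.pi-np.pi/2; y=-np.degrees(w)/30
    print("t %.2f"%s["time"],"p",p.round(4),"yawY %.4f"%cur,"tilt %.4f"%R[2,2],"shift",d.round(4),"yaw",round(y,4),"q6 %.2f"%s["qpos"][5],"open %.4f gf %.2f"%(s["opening"],s["gripper_force"]),"F",np.round(s["wrist_force"],1))
E
python3 - <<'E'
from h import *
print("bottle cap",ray("top",[(181,160)],.26),"base scene",ray("scene",[(410,378)],0),"mug",ray("top",[(180,219)],.085),"bung",ray("top",[(229,306)],.04))
plan([.5625,.189,.30],-.1837)
E
```

```text
bottle cap [[0.67294358 0.33965686 0.26      ]] base scene [[0.6849336  0.34989987 0.        ]] mug [[0.55773232 0.38719761 0.085     ]] bung [[0.32147823 0.26100434 0.04      ]]
t 0.10 p [ 0.1874 -0.5168  0.2308] yawY -1.2230 tilt -1.0000 shift [ 1.483  -1.3395 -0.171 ] yaw -1.985 q6 -0.22 open 0.0859 gf 0.00 F [-0.1 -1.  -0.1]
```

Request:
send_rows([
  {"gripper": 1,"xyz": [0,0,-0.15],"yaw": 0},
  {"gripper": 1,"xyz": [0.15,-0.13,-0.22],"yaw": -0.3},
  {"gripper": 1,"xyz": [0.27,-0.24,-0.22],"yaw": -0.5},
  {"gripper": 1,"xyz": [0.38,-0.35,-0.22],"yaw": -0.7},
  {"gripper": 1,"xyz": [0.5,-0.45,-0.22],"yaw": -0.9},
  {"gripper": 1,"xyz": [0.62,-0.56,-0.22],"yaw": -1},
  {"gripper": 1,"xyz": [0.74,-0.67,-0.22],"yaw": -1},
  {"gripper": 1,"xyz": [0.74,-0.67,-0.22],"yaw": -1},
  {"gripper": 1,"xyz": [0.74,-0.67,-0.22],"yaw": -1},
])

```text
time: 1.23
ee_pos: [0.3748, -0.1627, 0.3192]
orientation: [-2.846, -1.331, 0.0]
wrist_force: [-0.2, -0.3, 0.7]
opening: 0.0851
gripper_force: 0.0
```

```bash
python3 -c "
from h import *
plan([.5625,.189,.30],-.1837)"
```

```text
t 1.23 p [ 0.3748 -0.1627  0.3192] yawY -0.6960 tilt -1.0000 shift [ 0.9757 -0.2035  0.0482] yaw -0.9784 q6 -0.01 open 0.0851 gf 0.00 F [-0.2 -0.3  0.7]
```

Request:
send_rows([
  {"gripper": 1,"xyz": [0.3,-0.06,0],"yaw": -0.3},
  {"gripper": 1,"xyz": [0.6,-0.13,0],"yaw": -0.6},
  {"gripper": 1,"xyz": [0.976,-0.2035,0.048],"yaw": -0.978},
  {"gripper": 1,"xyz": [0.976,-0.2035,0.048],"yaw": -0.978},
  {"gripper": 1,"xyz": [0.976,-0.2035,0.048],"yaw": -0.978},
  {"gripper": 1,"xyz": [0.976,-0.2035,0.048],"yaw": -0.978},
  {"gripper": 1,"xyz": [0.976,-0.2035,0.048],"yaw": -0.978},
  {"gripper": 1,"xyz": [0.976,-0.2035,0.048],"yaw": -0.978},
  {"gripper": 1,"xyz": [0.976,-0.2035,0.048],"yaw": -0.978},
  {"gripper": 1,"xyz": [0.976,-0.2035,0.048],"yaw": -0.978},
])

```text
time: 2.48
ee_pos: [0.5633, 0.1856, 0.3005]
orientation: [2.421, 2.002, 0.0]
wrist_force: [-0.2, -0.9, -0.6]
opening: 0.0856
gripper_force: 0.0
```

```bash
python3 -c "
from h import *
T=wristT();np.save('T.npy',T);print(T[:3,2],T[:3,3])
cv2.imwrite('pics/w1.png',get_image('wrist')[:,:,::-1])
plan([.5625,.189,.036],-.1837)"
```

```text
[-0.05934464 -0.31558989 -0.94703814] [0.57949415 0.26797009 0.44271534]
t 2.52 p [0.5633 0.1858 0.3005] yawY -0.1888 tilt -1.0000 shift [ 0.0074 -0.0039  0.6614] yaw -0.0097 q6 0.31 open 0.0851 gf 0.00 F [-0.   0.7 -0.1]
```

View pics/w1.png

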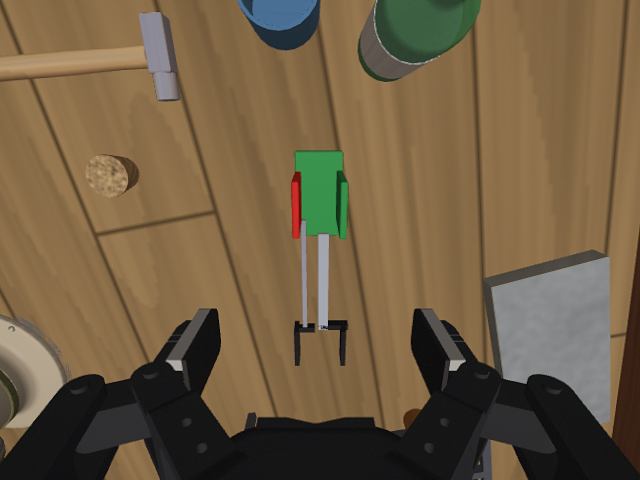

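The wrist view shows the sole's rear corners at (295,152) and (343,152). The jaws' outer edges are at columns 294 and 348 near row 330, with tips at row 365. The grip opening and tool line up with the handle.

```bash
python3 -c "
from h import *
np.set_printoptions(precision=4,suppress=True)
T=np.load('T.npy')
c=np.array([.5625,.1889]);h=np.array([np.cos(-1.7545),np.sin(-1.7545)]);n=np.array([-h[1],h[0]])
def loc(uv,z):
    P=ray('wrist',uv,z,T)[:,:2]-c; print(np.c_[P@h,P@n]*1000)
loc([(295.5,151.5),(343,152)],.012)
loc([(296,173),(300,173),(344,173),(347.5,178)],.087)
loc([(295,322),(348,321),(300,364),(295.5,364),(340.5,364),(345.5,364)],.036)
"
```

```text
[[-54.1349 -21.7938]
 [-53.1697  37.0088]]
[[-37.0652 -17.6174]
 [-37.037  -13.4486]
 [-36.7502  32.4154]
 [-31.5538  36.1888]]
[[172.9531 -26.8766]
 [171.894   46.569 ]
 [243.3082 -21.438 ]
 [243.2655 -27.9867]
 [243.7536  37.5087]
 [243.8164  44.79  ]]
```

The wrist and top views disagree by about 7 mm across the reacher, so I'll use the scene camera as a third check.

```bash
python3 -c "
import cv2,numpy as np
s=cv2.imread('pics/scene1.png')
a=cv2.resize(s[225:325,275:400],None,fx=6,fy=6,interpolation=cv2.INTER_CUBIC)[:, :480]
a=cv2.resize(s[255:325,338:398],None,fx=8,fy=8,interpolation=cv2.INTER_CUBIC)
b=cv2.resize(s[225:270,192:230],None,fx=8,fy=8,interpolation=cv2.INTER_CUBIC)
o=np.zeros((560,800,3),np.uint8);o[:,:480]=a;o[:360,490:794]=b
cv2.imwrite('pics/c3.png',o)"
```

```text
(no output)
```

View pics/c3.png

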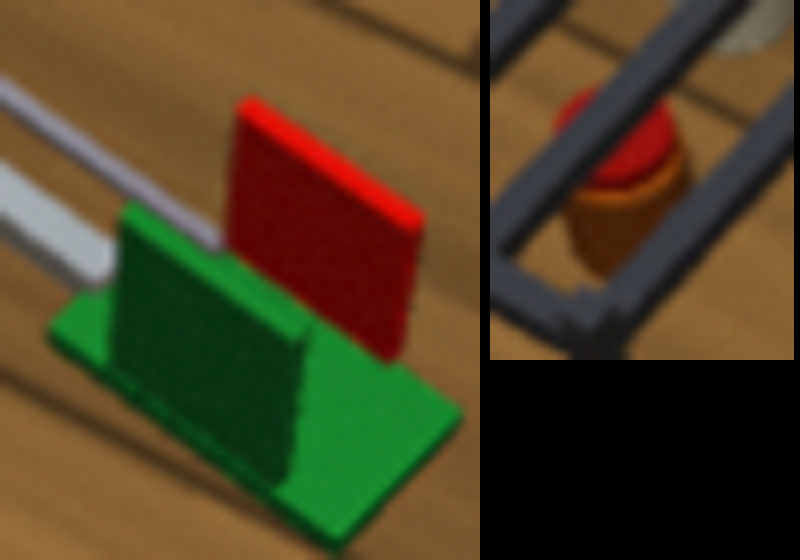

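In the scene crop, the sole's top corners are at (50,330), (335,540) and (462,412). The lid's ellipse is centred at about (616,138).

```bash
python3 -c "
from h import *
np.set_printoptions(precision=4,suppress=True)
a=lambda p,o:(np.array(p)+.5)/8-.5+o
S=ray('scene',a([(50,330),(335,540),(462,412)],[338,255]),.012);print(S, 'centre',(S[0]+S[2])/2)
print('jar',ray('scene',a([(616-490,138)],[192,225]),.055))
"
```

```text
[[0.588  0.1284 0.012 ]
 [0.6054 0.2323 0.012 ]
 [0.5477 0.2438 0.012 ]] centre [0.5679 0.1861 0.012 ]
jar [[ 0.659  -0.2181  0.055 ]]
```

```bash
python3 -c "
from h import *
plan([.567,.1875,.032],-.1837)"
```

```text
t 2.52 p [0.5633 0.1858 0.3005] yawY -0.1888 tilt -1.0000 shift [0.0058 0.0079 0.6714] yaw -0.0097 q6 0.31 open 0.0851 gf 0.00 F [-0.   0.7 -0.1]
```

Request:
send_rows([
  {"gripper": 1,"xyz": [0.006,0.008,0.1],"yaw": -0.01},
  {"gripper": 1,"xyz": [0.006,0.008,0.22],"yaw": -0.01},
  {"gripper": 1,"xyz": [0.006,0.008,0.34],"yaw": -0.01},
  {"gripper": 1,"xyz": [0.006,0.008,0.44],"yaw": -0.01},
  {"gripper": 1,"xyz": [0.006,0.008,0.52],"yaw": -0.01},
  {"gripper": 1,"xyz": [0.006,0.008,0.58],"yaw": -0.01},
  {"gripper": 1,"xyz": [0.006,0.008,0.63],"yaw": -0.01},
  {"gripper": 1,"xyz": [0.006,0.008,0.671],"yaw": -0.01},
  {"gripper": 1,"xyz": [0.006,0.008,0.671],"yaw": -0.01},
  {"gripper": 1,"xyz": [0.006,0.008,0.671],"yaw": -0.01},
], force=20)

```text
time: 3.78
ee_pos: [0.5675, 0.1886, 0.0325]
orientation: [2.414, 2.01, 0.002]
wrist_force: [0.5, 0.2, -0.8]
opening: 0.0855
gripper_force: 0.0
```

```bash
python3 -c "
from h import *
plan([.567,.1875,.032],-.1837)"
```

```text
t 3.77 p [0.5675 0.1886 0.0325] yawY -0.1822 tilt -1.0000 shift [-0.003  -0.0007  0.0014] yaw 0.0029 q6 0.31 open 0.0855 gf 0.00 F [ 0.5  0.2 -0.8]
```

Request:
send_rows([
  {"gripper": 0.8,"xyz": [0,0,0],"yaw": 0},
  {"gripper": 0.74,"xyz": [0,0,0],"yaw": 0},
  {"gripper": 0.7,"xyz": [0,0,0],"yaw": 0},
  {"gripper": 0.68,"xyz": [0,0,0],"yaw": 0},
  {"gripper": 0.68,"xyz": [0,0,0],"yaw": 0},
  {"gripper": 0.68,"xyz": [0,0,0],"yaw": 0},
  {"gripper": 0.68,"xyz": [0,0,0],"yaw": 0},
], force=20)

```text
time: 4.65
ee_pos: [0.5676, 0.1889, 0.0323]
orientation: [2.413, 2.01, 0.002]
wrist_force: [1.3, 2.4, 6.2]
opening: 0.058
gripper_force: 0.0
```

Request:
send_rows([
  {"gripper": 0.66,"xyz": [0,0,0],"yaw": 0},
  {"gripper": 0.66,"xyz": [0,0,0],"yaw": 0},
  {"gripper": 0.66,"xyz": [0,0,0],"yaw": 0},
])

```text
time: 5.03
ee_pos: [0.568, 0.1887, 0.0325]
orientation: [2.413, 2.009, 0.004]
wrist_force: [3.3, 1.1, 6.0]
opening: 0.0566
gripper_force: 0.0
```

```bash
python3 -c "
from h import *
plan([.567,.1875,.032],-.1837)
cv2.imwrite('pics/w2.png',get_image('wrist')[:,:,::-1])
plan([.567,.1875,.032],-.1837)"
```

```text
t 5.03 p [0.568  0.1887 0.0325] yawY -0.1821 tilt -1.0000 shift [-0.0035 -0.0019  0.0012] yaw 0.003 q6 0.31 open 0.0566 gf 0.00 F [3.3 1.1 6. ]
t 5.08 p [0.568  0.1887 0.0325] yawY -0.1821 tilt -1.0000 shift [-0.0035 -0.0019  0.0012] yaw 0.0031 q6 0.31 open 0.0565 gf 0.00 F [3.3 1.3 5.1]
```

View pics/w2.png

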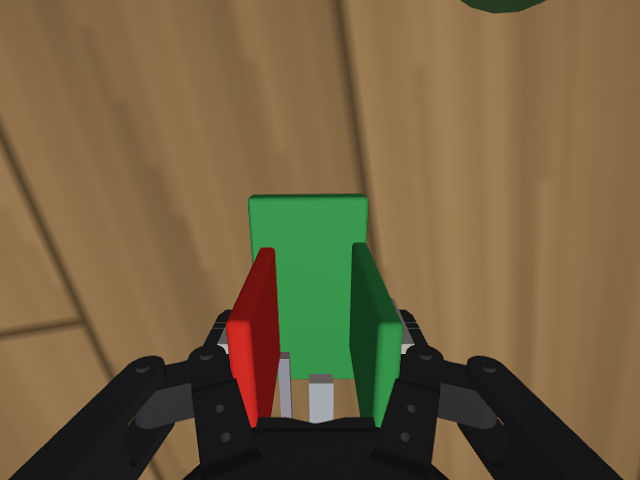

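The plates stand between the pads: red on the left at (250,320), green on the right at (385,320). The grip force still reads 0, so I'll press a little further, which is free travel with no jar in the jaws, to learn how it reads.

Request:
send_rows([
  {"gripper": 0.62,"xyz": [0,0,0],"yaw": 0},
  {"gripper": 0.62,"xyz": [0,0,0],"yaw": 0},
  {"gripper": 0.62,"xyz": [0,0,0],"yaw": 0},
])

```text
time: 5.45
ee_pos: [0.5685, 0.1886, 0.0329]
orientation: [2.412, 2.009, 0.005]
wrist_force: [3.9, 1.0, 7.7]
opening: 0.0535
gripper_force: 0.0
```

Request:
send_rows([
  {"gripper": 0.58,"xyz": [0,0,0],"yaw": 0},
  {"gripper": 0.58,"xyz": [0,0,0],"yaw": 0},
  {"gripper": 0.58,"xyz": [0,0,0],"yaw": 0},
])

```text
time: 5.82
ee_pos: [0.5688, 0.1885, 0.0331]
orientation: [2.412, 2.008, 0.006]
wrist_force: [4.7, 0.0, 8.3]
opening: 0.0495
gripper_force: 0.0
```

Request:
send_rows([
  {"gripper": 0.66,"xyz": [0,0,0],"yaw": 0},
  {"gripper": 0.66,"xyz": [0,0,0],"yaw": 0},
  {"gripper": 0.66,"xyz": [0,0,0],"yaw": 0},
  {"gripper": 0.66,"xyz": [0,0,0],"yaw": 0},
])

```text
time: 6.32
ee_pos: [0.567, 0.1887, 0.0321]
orientation: [2.414, 2.01, 0.0]
wrist_force: [-0.2, 0.1, 5.4]
opening: 0.0562
gripper_force: 0.0
```

Request:
send_rows([
  {"gripper": 0.5,"xyz": [0,0,0],"yaw": 0},
  {"gripper": 0.5,"xyz": [0,0,0],"yaw": 0},
  {"gripper": 0.45,"xyz": [0,0,0],"yaw": 0},
  {"gripper": 0.45,"xyz": [0,0,0],"yaw": 0},
  {"gripper": 0.45,"xyz": [0,0,0],"yaw": 0},
])

```text
time: 6.95
ee_pos: [0.5686, 0.1884, 0.0329]
orientation: [2.412, 2.008, 0.005]
wrist_force: [4.9, 0.1, 7.8]
opening: 0.0386
gripper_force: 0.3
```

Request:
send_rows([
  {"gripper": 0.35,"xyz": [0,0,0],"yaw": 0},
  {"gripper": 0.35,"xyz": [0,0,0],"yaw": 0},
  {"gripper": 0.3,"xyz": [0,0,0],"yaw": 0},
  {"gripper": 0.3,"xyz": [0,0,0],"yaw": 0},
  {"gripper": 0.3,"xyz": [0,0,0],"yaw": 0},
  {"gripper": 0.3,"xyz": [0,0,0],"yaw": 0},
])

```text
time: 7.7
ee_pos: [0.569, 0.1884, 0.0333]
orientation: [2.412, 2.008, 0.006]
wrist_force: [5.0, -1.4, 9.8]
opening: 0.026
gripper_force: 9.4
```

```bash
python3 -c "
from h import *
for i in range(5):
  s=r.read_state();print(s['time'],s['opening'],s['gripper_force'],s['wrist_force'],s['wrist_torque']);get_image('top')
"
```

```text
7.7 0.025995393667116312 9.365205243229866 [ 5.03355944 -1.39674646  9.82475757] [-0.18276541 -0.55407701  0.10243634]
7.75 0.025989692377235772 9.365888983011246 [ 5.04739476 -0.65312337 10.79928145] [-0.12603688 -0.52868095  0.07486956]
7.8 0.0258755467122589 9.366154968738556 [ 3.79982428 -1.43858153 10.32376179] [-0.16768741 -0.55716608  0.0933346 ]
7.85 0.025805918196096615 9.365140199661255 [ 4.26471673 -0.28563917 10.82019819] [-0.12727903 -0.55371799  0.03382275]
7.9 0.02594816355184962 9.365851879119873 [ 4.76458421 -1.29832527  9.18317136] [-0.16504642 -0.55273729  0.09166726]
```

Request:
send_rows([
  {"gripper": 0.8,"xyz": [0,0,0],"yaw": 0},
  {"gripper": 0.8,"xyz": [0,0,0],"yaw": 0},
  {"gripper": 0.8,"xyz": [0,0,0],"yaw": 0},
  {"gripper": 0.8,"xyz": [0,0,-0.02],"yaw": 0},
  {"gripper": 0.8,"xyz": [0,0,-0.02],"yaw": 0},
  {"gripper": 0.66,"xyz": [0,0,-0.02],"yaw": 0},
  {"gripper": 0.66,"xyz": [0,0,-0.02],"yaw": 0},
  {"gripper": 0.66,"xyz": [0,0,-0.02],"yaw": 0},
  {"gripper": 0.66,"xyz": [0,0,-0.02],"yaw": 0},
])

```text
time: 9.07
ee_pos: [0.5674, 0.1888, 0.04]
orientation: [2.414, 2.01, 0.002]
wrist_force: [1.7, 1.5, 3.2]
opening: 0.0564
gripper_force: 5.8
```

Request:
send_rows([
  {"gripper": 0.6,"xyz": [0,0,-0.005],"yaw": 0},
  {"gripper": 0.6,"xyz": [0,0,-0.005],"yaw": 0},
  {"gripper": 0.6,"xyz": [0,0,-0.005],"yaw": 0},
])

```text
time: 9.45
ee_pos: [0.5665, 0.1886, 0.0414]
orientation: [-2.414, -2.01, 0.002]
wrist_force: [-0.6, -1.7, -0.3]
opening: 0.0511
gripper_force: 5.0
```

```bash
python3 -c "
from h import *
h=np.array([np.cos(-1.35),np.sin(-1.35)]);n=np.array([-h[1],h[0]])
t=np.array([.656,-.216])-.353*h-.0023*n;print(t)
plan([*t,.040],.2208)"
```

```text
[0.57644648 0.12792663]
t 9.45 p [0.5665 0.1886 0.0414] yawY -0.1822 tilt -1.0000 shift [-0.1446  0.0519  0.0034] yaw -0.7696 q6 0.31 open 0.0511 gf 5.05 F [-0.6 -1.7 -0.3]
```

Request:
send_rows([
  {"gripper": 0.62,"xyz": [-0.01,0.005,0.003],"yaw": -0.06},
  {"gripper": 0.63,"xyz": [-0.03,0.012,0.003],"yaw": -0.16},
  {"gripper": 0.63,"xyz": [-0.05,0.02,0.003],"yaw": -0.28},
  {"gripper": 0.63,"xyz": [-0.07,0.03,0.003],"yaw": -0.4},
  {"gripper": 0.63,"xyz": [-0.1,0.037,0.003],"yaw": -0.52},
  {"gripper": 0.63,"xyz": [-0.12,0.045,0.003],"yaw": -0.64},
  {"gripper": 0.63,"xyz": [-0.14,0.05,0.003],"yaw": -0.74},
  {"gripper": 0.63,"xyz": [-0.145,0.052,0.003],"yaw": -0.77},
  {"gripper": 0.63,"xyz": [-0.145,0.052,0.003],"yaw": -0.77},
  {"gripper": 0.63,"xyz": [-0.145,0.052,0.003],"yaw": -0.77},
])

```text
time: 10.7
ee_pos: [0.5769, 0.1279, 0.0404]
orientation: [-1.963, -2.453, 0.001]
wrist_force: [0.2, -0.9, 0.6]
opening: 0.0537
gripper_force: 4.9
```

```bash
python3 -c "
from h import *
plan([.57645,.1279,.040],.2208)
t=get_image('top')[:,:,::-1].copy();cv2.imwrite('pics/top2.png',t)
s=get_image('scene')[:,:,::-1].copy();cv2.imwrite('pics/scene2.png',s)
a=cv2.resize(t[150:250,270:425],None,fx=5,fy=5,interpolation=cv2.INTER_CUBIC)[:500]
cv2.imwrite('pics/c4.png',a)"
```

```text
t 10.70 p [0.5769 0.1279 0.0404] yawY 0.2207 tilt -1.0000 shift [ 0.0002 -0.001   0.001 ] yaw -0.0002 q6 -0.20 open 0.0537 gf 4.88 F [ 0.2 -0.9  0.6]
```

View pics/c4.png

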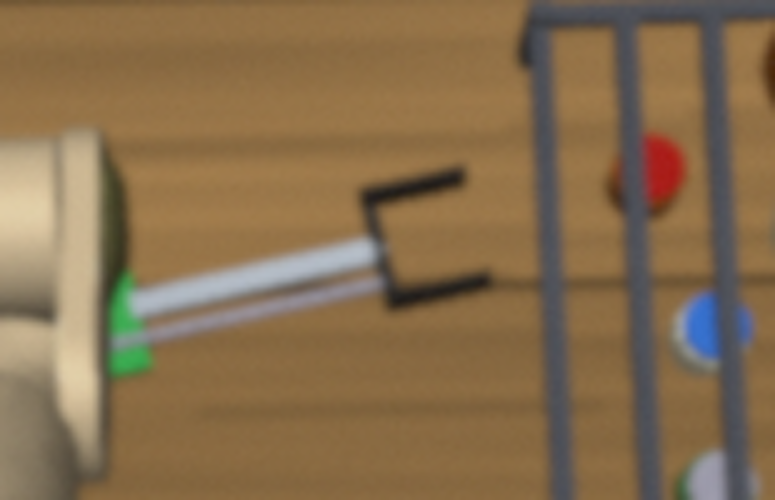

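```bash
python3 -c "
from h import *
np.set_printoptions(precision=4,suppress=True)
a=lambda p:(np.array(p)+.5)/5-.5+[270,150]
h=np.array([np.cos(-1.35),np.sin(-1.35)]);n=np.array([-h[1],h[0]]);c=np.array([.5769,.1279])
def loc(uv,z):
    P=ray('top',a(uv),z)[:,:2]-c; print(np.c_[P@h,P@n]*1000)
loc([(465,169),(465,185),(489,271),(491,289),(362,190),(388,305)],.036)
J=ray('top',a([(648,172)]),.055);print(J);loc([(648,172)],.055)
loc([(530,8)],.088);print(ray('top',a([(530,8),(532,100),(553,480)]),.088))
"
```

```text
[[253.2878  25.9172]
 [251.0431  17.0004]
 [252.059  -33.9288]
 [250.6285 -44.1316]
 [194.1274  28.1193]
 [192.4896 -39.1839]]
[[ 0.6493 -0.2137  0.055 ]]
[[349.2    -4.182]]
[[304.1086  93.6373]]
[[ 0.7349 -0.1483  0.088 ]
 [ 0.6833 -0.148   0.088 ]
 [ 0.4743 -0.1531  0.088 ]]
```

In the top crop the jaw tips' inner edges are at (465,185) and (489,271), and the lid's centre is at about (648,172). Compared within that same picture, the jar lies about 120 mm ahead of where it should sit in the jaws and about 4 mm towards +y of the gap's middle. I'll shift sideways and slide in.

Request:
send_rows([
  {"gripper": 0.66,"xyz": [-0.01,0.008,0],"yaw": 0},
  {"gripper": 0.66,"xyz": [-0.04,0.01,0],"yaw": 0},
  {"gripper": 0.66,"xyz": [-0.08,0.01,0],"yaw": 0},
  {"gripper": 0.66,"xyz": [-0.12,0.01,0],"yaw": 0},
  {"gripper": 0.66,"xyz": [-0.16,0.01,0],"yaw": 0},
  {"gripper": 0.66,"xyz": [-0.2,0.01,0],"yaw": 0},
  {"gripper": 0.66,"xyz": [-0.23,0.01,0],"yaw": 0},
  {"gripper": 0.66,"xyz": [-0.26,0.01,0],"yaw": 0},
  {"gripper": 0.66,"xyz": [-0.28,0.01,0],"yaw": 0},
  {"gripper": 0.66,"xyz": [-0.298,0.01,0],"yaw": 0},
])

```text
time: 12.05
ee_pos: [0.6071, 0.0122, 0.0406]
orientation: [-1.963, -2.453, -0.0]
wrist_force: [-0.4, 2.4, 1.8]
opening: 0.0561
gripper_force: 5.0
```

```bash
python3 -c "
from h import *
plan([.6066,.0125,.040],.2208)
t=get_image('top')[:,:,::-1].copy();cv2.imwrite('pics/top3.png',t)
s=get_image('scene')[:,:,::-1].copy();cv2.imwrite('pics/scene3.png',s)
a=cv2.resize(t[150:230,330:425],None,fx=5,fy=5,interpolation=cv2.INTER_CUBIC)
b=cv2.resize(s[215:285,185:245],None,fx=5,fy=5,interpolation=cv2.INTER_CUBIC)
o=np.zeros((400,800,3),np.uint8);o[:,:475]=a;o[:350,490:790]=b
cv2.imwrite('pics/c5.png',o)"
```

```text
t 12.05 p [0.6071 0.0122 0.0406] yawY 0.2212 tilt -1.0000 shift [ 0.0011 -0.001   0.0014] yaw 0.0008 q6 -0.40 open 0.0561 gf 5.01 F [-0.4  2.4  1.8]
```

View pics/c5.png

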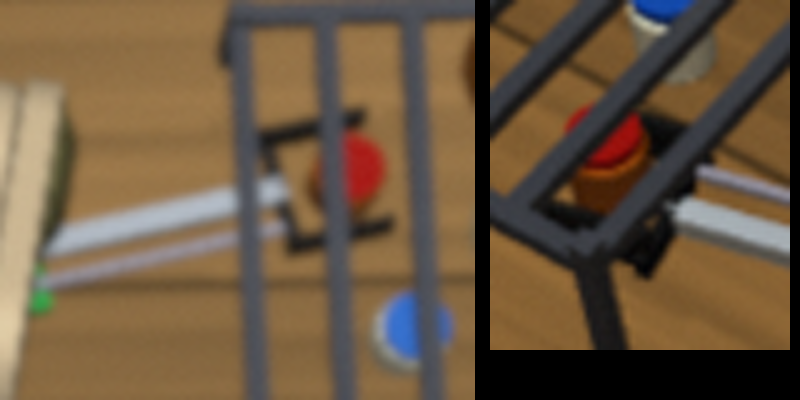

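The jar stands between both jaws in both views: the lid is at (348,172) in the top crop with a jaw on each side. Next I squeeze in small steps.

Request:
send_rows([
  {"gripper": 0.62,"xyz": [0,0,-0.003],"yaw": 0},
  {"gripper": 0.58,"xyz": [0,0,-0.005],"yaw": 0},
  {"gripper": 0.56,"xyz": [0,0,-0.006],"yaw": 0},
  {"gripper": 0.56,"xyz": [0,0,-0.006],"yaw": 0},
  {"gripper": 0.56,"xyz": [0,0,-0.006],"yaw": 0},
  {"gripper": 0.56,"xyz": [0,0,-0.006],"yaw": 0},
])

```text
time: 12.9
ee_pos: [0.6069, 0.0126, 0.0429]
orientation: [-1.963, -2.453, 0.0]
wrist_force: [-0.4, 0.4, -0.9]
opening: 0.0477
gripper_force: 5.5
```

Request:
send_rows([
  {"gripper": 0.55,"xyz": [0,0,-0.0005],"yaw": 0},
  {"gripper": 0.545,"xyz": [0,0,-0.0005],"yaw": 0},
  {"gripper": 0.545,"xyz": [0,0,-0.001],"yaw": 0},
  {"gripper": 0.545,"xyz": [0,0,-0.001],"yaw": 0},
])

```text
time: 13.4
ee_pos: [0.6068, 0.0124, 0.0432]
orientation: [-1.963, -2.453, 0.001]
wrist_force: [-0.6, 0.8, -2.9]
opening: 0.0467
gripper_force: 5.8
```

Request:
send_rows([
  {"gripper": 0.535,"xyz": [0,0,0],"yaw": 0},
  {"gripper": 0.535,"xyz": [0,0,0],"yaw": 0},
  {"gripper": 0.535,"xyz": [0,0,0],"yaw": 0},
])

```text
time: 13.78
ee_pos: [0.6069, 0.0124, 0.0433]
orientation: [-1.963, -2.453, 0.0]
wrist_force: [-0.6, 0.7, -1.2]
opening: 0.0459
gripper_force: 6.2
```

Request:
send_rows([
  {"gripper": 0.525,"xyz": [0,0,0],"yaw": 0},
  {"gripper": 0.525,"xyz": [0,0,0],"yaw": 0},
  {"gripper": 0.525,"xyz": [0,0,0],"yaw": 0},
])

```text
time: 14.15
ee_pos: [0.607, 0.0125, 0.0434]
orientation: [1.963, 2.453, -0.0]
wrist_force: [-1.5, -0.5, -0.9]
opening: 0.0447
gripper_force: 6.5
```

Request:
send_rows([
  {"gripper": 0.515,"xyz": [0,0,0],"yaw": 0},
  {"gripper": 0.515,"xyz": [0,0,0],"yaw": 0},
  {"gripper": 0.515,"xyz": [0,0,0],"yaw": 0},
])

```text
time: 14.52
ee_pos: [0.6071, 0.0125, 0.0434]
orientation: [1.963, 2.453, 0.0]
wrist_force: [-0.1, 0.2, 0.3]
opening: 0.0445
gripper_force: 6.3
```

Request:
send_rows([
  {"gripper": 0.507,"xyz": [0,0,0],"yaw": 0},
  {"gripper": 0.507,"xyz": [0,0,0],"yaw": 0},
  {"gripper": 0.507,"xyz": [0,0,0],"yaw": 0},
])

```text
time: 14.9
ee_pos: [0.6073, 0.0125, 0.0435]
orientation: [1.962, 2.453, 0.001]
wrist_force: [0.7, 0.2, 0.1]
opening: 0.0433
gripper_force: 6.7
```

Request:
send_rows([
  {"gripper": 0.5,"xyz": [0,0,0],"yaw": 0},
  {"gripper": 0.5,"xyz": [0,0,0],"yaw": 0},
  {"gripper": 0.5,"xyz": [0,0,0],"yaw": 0},
])

```text
time: 15.28
ee_pos: [0.6073, 0.0125, 0.0436]
orientation: [1.962, 2.452, 0.001]
wrist_force: [0.9, 0.0, 3.6]
opening: 0.0431
gripper_force: 7.3
```

Request:
send_rows([
  {"gripper": 0.494,"xyz": [0,0,0],"yaw": 0},
  {"gripper": 0.494,"xyz": [0,0,0],"yaw": 0},
  {"gripper": 0.494,"xyz": [0,0,0],"yaw": 0},
])

```text
time: 15.65
ee_pos: [0.6073, 0.0125, 0.0436]
orientation: [1.962, 2.453, 0.001]
wrist_force: [2.7, 2.1, 4.6]
opening: 0.0427
gripper_force: 7.5
```

Request:
send_rows([
  {"gripper": 0.494,"xyz": [0,0,-0.0025],"yaw": 0},
  {"gripper": 0.494,"xyz": [0,0,-0.0025],"yaw": 0},
  {"gripper": 0.494,"xyz": [0,0,-0.0025],"yaw": 0},
])

```text
time: 16.02
ee_pos: [0.6063, 0.0125, 0.0438]
orientation: [-1.962, -2.452, 0.002]
wrist_force: [-1.1, -0.6, -1.6]
opening: 0.0422
gripper_force: 5.6
```

Request:
send_rows([
  {"gripper": 0.488,"xyz": [0,0,0],"yaw": 0},
  {"gripper": 0.488,"xyz": [0,0,0],"yaw": 0},
  {"gripper": 0.488,"xyz": [0,0,0],"yaw": 0},
])

```text
time: 16.4
ee_pos: [0.6068, 0.0125, 0.0441]
orientation: [-1.963, -2.452, 0.0]
wrist_force: [-0.6, 0.4, -3.7]
opening: 0.042
gripper_force: 5.9
```

Request:
send_rows([
  {"gripper": 0.48,"xyz": [0,0,-0.0005],"yaw": 0},
  {"gripper": 0.48,"xyz": [0,0,-0.0005],"yaw": 0},
  {"gripper": 0.48,"xyz": [0,0,-0.0005],"yaw": 0},
])

```text
time: 16.77
ee_pos: [0.6069, 0.0124, 0.0445]
orientation: [-1.963, -2.453, 0.0]
wrist_force: [-0.2, -0.9, -4.0]
opening: 0.0412
gripper_force: 6.2
```

Request:
send_rows([
  {"gripper": 0.472,"xyz": [0,0,-0.0005],"yaw": 0},
  {"gripper": 0.472,"xyz": [0,0,-0.0005],"yaw": 0},
  {"gripper": 0.472,"xyz": [0,0,-0.0005],"yaw": 0},
])

```text
time: 17.15
ee_pos: [0.607, 0.0125, 0.0447]
orientation: [-1.963, -2.453, 0.0]
wrist_force: [-0.2, -1.2, -3.2]
opening: 0.0404
gripper_force: 6.8
```

Request:
send_rows([
  {"gripper": 0.466,"xyz": [0,0,0],"yaw": 0},
  {"gripper": 0.466,"xyz": [0,0,0],"yaw": 0},
  {"gripper": 0.466,"xyz": [0,0,0],"yaw": 0},
])

```text
time: 17.52
ee_pos: [0.607, 0.0124, 0.0447]
orientation: [1.963, 2.453, 0.0]
wrist_force: [-1.2, -1.0, -3.0]
opening: 0.0401
gripper_force: 7.6
```

Request:
send_rows([
  {"gripper": 0.46,"xyz": [0,0,0],"yaw": 0},
  {"gripper": 0.46,"xyz": [0,0,0],"yaw": 0},
  {"gripper": 0.46,"xyz": [0,0,0],"yaw": 0},
])

```text
time: 17.9
ee_pos: [0.607, 0.0125, 0.0447]
orientation: [1.963, 2.453, 0.0]
wrist_force: [0.3, -1.0, -3.1]
opening: 0.0392
gripper_force: 8.5
```

Request:
send_rows([
  {"gripper": 0.454,"xyz": [0,0,0],"yaw": 0},
  {"gripper": 0.454,"xyz": [0,0,0],"yaw": 0},
  {"gripper": 0.454,"xyz": [0,0,0],"yaw": 0},
])

```text
time: 18.27
ee_pos: [0.607, 0.0125, 0.0448]
orientation: [1.963, 2.453, 0.0]
wrist_force: [0.1, -0.6, -2.0]
opening: 0.0391
gripper_force: 9.4
```

Request:
send_rows([
  {"gripper": 0.449,"xyz": [0,0,0],"yaw": 0},
  {"gripper": 0.449,"xyz": [0,0,0],"yaw": 0},
  {"gripper": 0.449,"xyz": [0,0,0],"yaw": 0},
])

```text
time: 18.65
ee_pos: [0.607, 0.0125, 0.0447]
orientation: [1.963, 2.453, 0.0]
wrist_force: [-0.5, -0.6, -2.8]
opening: 0.0385
gripper_force: 10.1
```

Request:
send_rows([
  {"gripper": 0.449,"xyz": [0.004,0,0],"yaw": 0},
  {"gripper": 0.449,"xyz": [0.014,0,0],"yaw": 0},
  {"gripper": 0.449,"xyz": [0.03,0,0],"yaw": 0},
  {"gripper": 0.449,"xyz": [0.05,0,0],"yaw": 0},
  {"gripper": 0.449,"xyz": [0.07,0,0],"yaw": 0},
  {"gripper": 0.449,"xyz": [0.09,0,0],"yaw": 0},
  {"gripper": 0.449,"xyz": [0.11,0,0],"yaw": 0},
  {"gripper": 0.449,"xyz": [0.126,0,0],"yaw": 0},
  {"gripper": 0.449,"xyz": [0.136,0,0],"yaw": 0},
  {"gripper": 0.449,"xyz": [0.14,0,0],"yaw": 0},
])

```text
time: 19.9
ee_pos: [0.5947, 0.0673, 0.0447]
orientation: [1.963, 2.453, -0.0]
wrist_force: [0.7, -0.0, -3.0]
opening: 0.0384
gripper_force: 10.1
```

```bash
python3 -c "
from h import *
plan([.5664,.1930,.0447],.2208)
t=get_image('top')[:,:,::-1].copy();cv2.imwrite('pics/top4.png',t)
cv2.imwrite('pics/c6.png',cv2.resize(t[150:230,310:420],None,fx=5,fy=5,interpolation=cv2.INTER_CUBIC))"
```

```text
t 19.90 p [0.5947 0.0673 0.0447] yawY 0.2212 tilt -1.0000 shift [ 3.222e-01 -1.000e-04  1.000e-04] yaw 0.0008 q6 -0.31 open 0.0384 gf 10.11 F [ 0.7 -0.  -3. ]
```

View pics/c6.png

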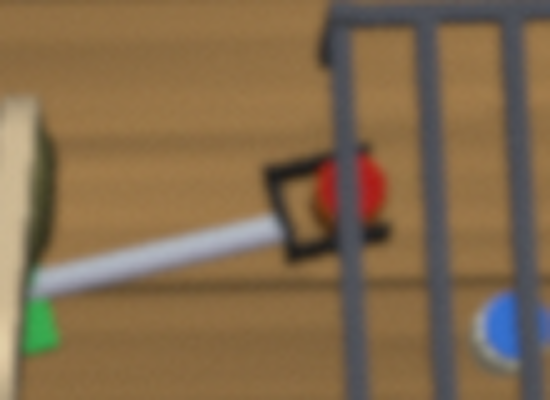

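The jar is coming along between the jaws: the lid is at (350,190) and the jaws close on it. I keep drawing.

Request:
send_rows([
  {"gripper": 0.449,"xyz": [0.004,0,0],"yaw": 0},
  {"gripper": 0.449,"xyz": [0.014,0,0],"yaw": 0},
  {"gripper": 0.449,"xyz": [0.03,0,0],"yaw": 0},
  {"gripper": 0.449,"xyz": [0.052,0,0],"yaw": 0},
  {"gripper": 0.449,"xyz": [0.076,0,0],"yaw": 0},
  {"gripper": 0.449,"xyz": [0.1,0,0],"yaw": 0},
  {"gripper": 0.449,"xyz": [0.124,0,0],"yaw": 0},
  {"gripper": 0.449,"xyz": [0.144,0,0],"yaw": 0},
  {"gripper": 0.449,"xyz": [0.156,0,0],"yaw": 0},
  {"gripper": 0.449,"xyz": [0.16,0,0],"yaw": 0},
])

```text
time: 21.2
ee_pos: [0.5807, 0.1298, 0.0447]
orientation: [1.963, 2.453, 0.0]
wrist_force: [0.5, -2.0, -2.2]
opening: 0.0383
gripper_force: 10.1
```

Request:
send_rows([
  {"gripper": 0.449,"xyz": [0.004,0,0],"yaw": 0},
  {"gripper": 0.449,"xyz": [0.014,0,0],"yaw": 0},
  {"gripper": 0.449,"xyz": [0.03,0,0],"yaw": 0},
  {"gripper": 0.449,"xyz": [0.052,0,0],"yaw": 0},
  {"gripper": 0.449,"xyz": [0.076,0,0],"yaw": 0},
  {"gripper": 0.449,"xyz": [0.1,0,0],"yaw": 0},
  {"gripper": 0.449,"xyz": [0.124,0,0],"yaw": 0},
  {"gripper": 0.449,"xyz": [0.146,0,0],"yaw": 0},
  {"gripper": 0.449,"xyz": [0.16,0,0],"yaw": 0},
  {"gripper": 0.449,"xyz": [0.164,0,0],"yaw": 0},
])

```text
time: 22.45
ee_pos: [0.5662, 0.1939, 0.0447]
orientation: [1.962, 2.453, -0.0]
wrist_force: [-0.4, -1.4, -1.9]
opening: 0.0387
gripper_force: 10.1
```

```bash
python3 -c "
from h import *
plan([.5664,.1930,.0447],.2208)
t=get_image('top')[:,:,::-1].copy();cv2.imwrite('pics/top5.png',t)
m=cv2.inRange(cv2.cvtColor(t,cv2.COLOR_BGR2HSV),(0,150,80),(6,255,255))|cv2.inRange(cv2.cvtColor(t,cv2.COLOR_BGR2HSV),(174,150,80),(180,255,255))
n,_,st,ce=cv2.connectedComponentsWithStats(m[150:260,150:460])
for i in range(1,n):
  if st[i,4]>30: print(st[i],ce[i]+[150,150],ray('top',[ce[i]+[150,150]],.055))
"
```

```text
t 22.45 p [0.5662 0.1939 0.0447] yawY 0.2215 tilt -1.0000 shift [-0.0022 -0.      0.    ] yaw 0.0012 q6 -0.09 open 0.0387 gf 10.10 F [-0.4 -1.4 -1.9]
[178  41  14  14 145] [334.55172414 197.49655172] [[ 0.61500378 -0.03367909  0.055     ]]
```

Request:
send_rows([
  {"gripper": 0.48,"xyz": [0,0,0],"yaw": 0},
  {"gripper": 0.54,"xyz": [0,0,0.004],"yaw": 0},
  {"gripper": 0.6,"xyz": [0,0,0.008],"yaw": 0},
  {"gripper": 0.65,"xyz": [0,0,0.01],"yaw": 0},
  {"gripper": 0.67,"xyz": [0,0,0.01],"yaw": 0},
  {"gripper": 0.67,"xyz": [0,0,0.01],"yaw": 0},
  {"gripper": 0.67,"xyz": [0,0,0.01],"yaw": 0},
  {"gripper": 0.67,"xyz": [0,0,0.01],"yaw": 0},
])

```text
time: 23.5
ee_pos: [0.5663, 0.1935, 0.0407]
orientation: [-1.963, -2.453, 0.0]
wrist_force: [-1.2, 0.5, -0.5]
opening: 0.057
gripper_force: 4.5
```

Request:
send_rows([
  {"gripper": 0.67,"xyz": [0.006,0,0],"yaw": 0},
  {"gripper": 0.67,"xyz": [0.02,0,0],"yaw": 0},
  {"gripper": 0.67,"xyz": [0.04,0,0],"yaw": 0},
  {"gripper": 0.67,"xyz": [0.065,0,0],"yaw": 0},
  {"gripper": 0.67,"xyz": [0.09,0,0],"yaw": 0},
  {"gripper": 0.67,"xyz": [0.115,0,0],"yaw": 0},
  {"gripper": 0.67,"xyz": [0.135,0,0],"yaw": 0},
  {"gripper": 0.67,"xyz": [0.15,0,0],"yaw": 0},
  {"gripper": 0.67,"xyz": [0.155,0,0],"yaw": 0},
  {"gripper": 0.67,"xyz": [0.155,0,0],"yaw": 0},
])

```text
time: 24.75
ee_pos: [0.5527, 0.2542, 0.0408]
orientation: [-1.963, -2.453, -0.001]
wrist_force: [-0.7, 1.8, 0.4]
opening: 0.0575
gripper_force: 4.8
```

Request:
send_rows([
  {"gripper": 0.75,"xyz": [0,0,0],"yaw": 0},
  {"gripper": 0.85,"xyz": [0,0,0],"yaw": 0},
  {"gripper": 0.85,"xyz": [0,0,0],"yaw": 0},
  {"gripper": 0.85,"xyz": [0,0,0],"yaw": 0},
  {"gripper": 0.85,"xyz": [0,0,-0.04],"yaw": 0},
  {"gripper": 0.85,"xyz": [0,0,-0.1],"yaw": 0},
  {"gripper": 0.85,"xyz": [0,0,-0.2],"yaw": 0},
  {"gripper": 0.85,"xyz": [0,0,-0.3],"yaw": 0},
  {"gripper": 0.85,"xyz": [0,0,-0.35],"yaw": 0},
  {"gripper": 0.85,"xyz": [0,0,-0.35],"yaw": 0},
])

```text
time: 26.0
ee_pos: [0.5532, 0.2542, 0.1831]
orientation: [1.961, 2.451, 0.005]
wrist_force: [0.1, -0.5, -0.3]
opening: 0.0723
gripper_force: 0.0
```

```bash
python3 -c "
from h import *
plan([.5664,.1930,.0447],.2208)
cv2.imwrite('pics/scene6.png',get_image('scene')[:,:,::-1])"
```

```text
t 26.00 p [0.5532 0.2542 0.1831] yawY 0.2212 tilt -1.0000 shift [-0.1565 -0.003   0.346 ] yaw 0.0007 q6 0.02 open 0.0723 gf 0.00 F [ 0.1 -0.5 -0.3]
```

View pics/scene6.png

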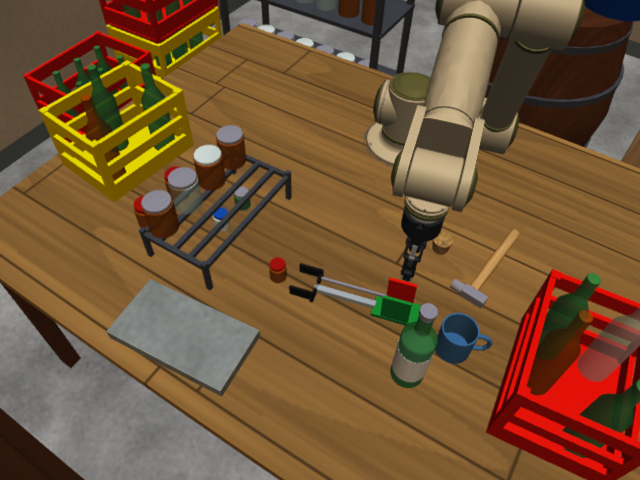

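The jar stands upright at (278,270), well clear of the rack. The jaws at (305,280) are backed off it, the reacher lies flat and released, and the other things haven't moved. I'm handing in.

```bash
python3 -c "
from h import *
print(r.hand_in())"
```

```text
the job is handed in; nothing more can be done
None
```

The jar was drawn out in the reacher's jaws at an estimated 4 N squeeze and now stands upright about 95 mm clear of the rack's front, with the reacher backed off about 62 mm, lying flat and released; I handed the job in at about 26 s but the hand-in returned no verdict.

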